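Show the student where the stray vial belongs

ROBOT

A 6-joint arm with a two-finger parallel gripper is mounted at the origin on the work surface. World frame = base frame: x ahead of the robot, y to its left, z up, the work surface at z = 0. Lengths are in mm, angles in rad, forces in N, time in s.
With the tool pointing down it reaches from about 250 to 850 mm from the base axis. Payload 12.5 kg.
Tool frame: the origin (TCP) lies between the finger pads, 19 mm behind the fingertips; this is the grasp point; z points along the fingers, y is the line along which they close (so a half turn about z gives the same grasp; the last joint's range is limited). The gripper opens to 93 mm and grips with 3 to 60 N. Pads are 15 mm wide; open, the fingers measure 128 mm over their backs; the gripper's body (75 mm by 188 mm) begins 65 mm behind the grasp point.
Start: joints at [1.145, 0.351, 1.652, -0, 1.139, -0.085], TCP at [183.801, 518.364, 237.433] pointing down, gripper open.
Joint ranges: [-2.75, 2.75], [-0.79, 2.1], [0.01, 2.65], [-1.57, 4.71], [0.07, 3.14], [-2.87, 2.87]. Speed limits (rad/s): [2.22, 2.22, 2.79, 3.14, 3.14, 3.14].

INTERFACE

Orientations are given as a unit quaternion [x, y, z, w].
In Python, from rig import arm, vision gives the robot as it stands.
- The arm moves only by the tool carry_out, never from a script. Its argument "series" is a list of rows, each a list of 2 entries, a list of its own where there are three numbers: the shift along the world's x, y, z in m, then the turn, a rotation vector about the world's x, y, z in degrees. A call has 1 to 10 rows; each row is the pose to reach, as a shift and turn from the pose commanded when the call began; what a row does not reach only later rows make up. A row lasts 1/12 s, in which the tool goes at most 41.7 mm and 7.16 degrees, less where a joint would pass 70% of its speed; a pose out of reach is approached as far as the arm can. A call with a gripper value outside its range is refused whole. "claw" is the gripper's target within -1 to 1 (fully open at 1, half-way at 0, shut at -1), set as the call begins (left out, the last holds). The fingers move at their own pace and stop on an object; "squeeze" is the grip in N (left out, the last holds). Time passes only in rows, so rows that repeat a pose let the fingers close. It gives the time, the measured TCP pose, the force, the opening and the grip force at its end, in the units of the state.
- arm.get_state(): the state, without advancing time (a new reading comes with each control period).
- vision.grab_frame(name): name is "scene" or "top" or "wrist"; returns a dict with "color" (384x512x3 uint8, blue, green, red), "vertical_fov" (degrees; the focal length in pixels is half the picture's height over the tangent of half this angle, whatever the lens; pixels are square), "cx", "cy" (the principal point, pixels), "origin" and "rotation" of the camera in the world. Camera axes: x right, y down, z forward; pixel columns grow to the right and rows downward; lengths in mm; the calibration is good to about 2 mm. The wrist camera is an equidistant fisheye: a pixel r from the principal point sees the ray r / f radians off the axis. A picture is of the moment at which its call begins. There is no depth.
- arm.finish_job(): hands the job in; it is judged then, once.
The state is a dict: "time": time; "joint_pos": joint angles; "joint_vel": joint speeds; "effort": joint torques, N m; "ee_pos": TCP position; "eef_rot": TCP orientation; "force": force on the tool from outside, world axes, zero at the start; "ft_torque": the same for the moment, N m; "opening": opening from 0.0 (shut) to 1.0 (fully open); "finger_force": force on a finger pad.
Only numpy, scipy, OpenCV 4.12 (cv2) and the standard library are available. Lean on these libraries where they do the work, as an engineer would, in place of code of your own. Each camera call takes 0.05 s, during which the arm holds its last target. There are 200 camera calls.

TASK

Press the call button fully down and let it come up again to get the student's attention, then show where the vial left out of the rack belongs: point down at that vial, with the fingertips a finger's breadth or two above the middle of its cap, and stay there for two seconds, then point in the same way at the empty hole of the rack, stay two seconds, and finish there, still pointing at the hole. The stray vial is the one on the bench of the same size as the vials in the rack, not the wide jar or the tall bottle; point closely at no other vial, jar or bottle, passing well above them on the way. Touch nothing but the call button: no vial or other thing on the bench may be touched, moved or picked up.

Things in the scene. Friction and masses are not known exactly. Their poses are not given: they have to be found in the camera images.
- call (a joint): travel of the call button: 0 released, 0.006 m fully down; a spring pushes it back up, about 5 N holds it fully down
- call_top (a point): centre of the top face of the call button, a plain grey round push button 32 mm across in a small white housing standing alone on the bench, its top 22 mm above the bench when released; the housing is 48 mm across and 12 mm tall; pressed straight down
- rack: aluminium vial rack, a block 98 x 140 x 50 mm fixed to the bench, turned by its yaw; six holes in 2 rows of 3 (along its x and y), 42 mm apart, 28 mm wide, 40 mm deep. Origin: centre of its underside, z up
- gap_mouth (a point): centre of the mouth of the rack's one empty hole, level with the rack's top (50 mm above the bench); a dark disc shows at its bottom. The vials next to it stand 15 mm higher than this point
- stray: the vial left out of the rack: 26 mm across, 55 mm tall amber glass vial with a white cap (24 mm across, top 15 mm of the height), standing upright on the bench, the same size as the ones in the rack. Origin: centre of its underside
- stray_cap (a point): centre of the top of the stray vial's cap, 55 mm above its underside
- jar: low wide amber jar with a white cap, 52 mm across, 45 mm tall, on the bench; it does not belong in the rack. Origin: centre of its underside
- tall: tall amber bottle with a white cap, 26 mm across and 95 mm tall, on the bench; it is too tall to be one of the rack's vials. Origin: centre of its underside
- jar_cap (a point): centre of the top of the jar's cap, 45 mm above its underside
- tall_cap (a point): centre of the top of the tall bottle's cap, 95 mm above its underside
- dish: closed clear petri dish, 92 mm across, 16 mm tall, on the bench. Origin: centre of its underside
- marker: white marker pen with a black cap, 135 mm long, 16 mm thick, lying on the bench along its x. Origin: on the bench under the pen, 87 mm from the capped end
- vial0: one of the five vials standing in the rack's holes: 26 mm across, 55 mm tall amber glass vial with a white cap (24 mm across, top 15 mm of the height); its origin (centre of its underside) is 10 mm above the bench, its cap's top 65 mm above the bench
- vial0_cap (a point): centre of the top of the cap of vial0
- vial1: one of the five vials standing in the rack's holes: 26 mm across, 55 mm tall amber glass vial with a white cap (24 mm across, top 15 mm of the height); its origin (centre of its underside) is 10 mm above the bench, its cap's top 65 mm above the bench
- vial1_cap (a point): centre of the top of the cap of vial1
- vial2: one of the five vials standing in the rack's holes: 26 mm across, 55 mm tall amber glass vial with a white cap (24 mm across, top 15 mm of the height); its origin (centre of its underside) is 10 mm above the bench, its cap's top 65 mm above the bench
- vial2_cap (a point): centre of the top of the cap of vial2
- vial3: one of the five vials standing in the rack's holes: 26 mm across, 55 mm tall amber glass vial with a white cap (24 mm across, top 15 mm of the height); its origin (centre of its underside) is 10 mm above the bench, its cap's top 65 mm above the bench
- vial3_cap (a point): centre of the top of the cap of vial3
- vial4: one of the five vials standing in the rack's holes: 26 mm across, 55 mm tall amber glass vial with a white cap (24 mm across, top 15 mm of the height); its origin (centre of its underside) is 10 mm above the bench, its cap's top 65 mm above the bench
- vial4_cap (a point): centre of the top of the cap of vial4
There are look-alikes about, which are no part of the job. Leave any blue look-alike of the jar alone.

How it is judged:
By the outcome, as a careful person would: the job done as asked, in the order asked, and still so for the second after the job is handed in, with the robot touching nothing.
It also fails if it takes over 53 s, if anything falls off the work surface, if the arm or the gripper's body presses on something with over 40 N, if the wrist force passes 120 N, or if a joint passes its speed limit or range.

## Working session

There is one attempt and no reset: what is moved stays moved. The work goes in short steps, Python scripts to look and compute and a tool call to move; the robot and the scene stay as the last step left them, time stands still between calls to the robot, and variables do not carry over. Pictures are saved under pics/ and viewed, at most 10 in all, crops included, and the job is handed in when it is done.

Besides the shell and the picture viewer there is one more tool, called by a JSON object that holds its "fn" and its "kwargs". carry_out: Moves the arm, as the interface text tells. Its arguments: {"type":"object","properties":{"series":{"type":"array"},"claw":{"type":"number"},"squeeze":{"type":"number"}},"required":["series"]}

```bash
mkdir -p pics; cat > h.py <<'E'
import numpy as np, cv2, pickle
from rig import arm, vision
def grab(n,tag):
    f=vision.grab_frame(n); pickle.dump(f,open(f'pics/{tag}.pkl','wb')); cv2.imwrite(f'pics/{tag}.png',f['color']); return f
def px(f,u,v,z,fish=False):
    H=f['color'].shape[0]; F=H/2/np.tan(np.radians(f['vertical_fov'])/2)
    x,y=(u-f['cx'])/F,(v-f['cy'])/F
    if fish:
        r=np.hypot(x,y); d=np.array([x/r*np.sin(r),y/r*np.sin(r),np.cos(r)]) if r>0 else np.array([0,0,1.])
    else: d=np.array([x,y,1.])
    d=np.array(f['rotation']).reshape(3,3)@d; o=np.array(f['origin'])
    return (o+d*(z-o[2])/d[2])[:2].round(1)
def load(t): return pickle.load(open(f'pics/{t}.pkl','rb'))
E
python3 - <<'E'
from h import *
a=grab('top','t0');b=grab('scene','s0')
for f in(a,b): print(f['origin'],f['rotation'],f['vertical_fov'],f['cx'],f['cy'])
cv2.imwrite('pics/t0b.png',cv2.resize(a['color'],(800,600),interpolation=cv2.INTER_CUBIC))
cv2.imwrite('pics/s0b.png',cv2.resize(b['color'],(800,600),interpolation=cv2.INTER_CUBIC))
print(arm.get_state())
E
```

```text
[ 401.11490468   10.03305416 1311.04244788] [ 0.7082114  -0.7025598   0.05640886 -0.04079686] 44.587817040758345 252.17007925614112 192.2444158799178
[1251.06322118  396.12004507  688.5942471 ] [ 0.4458953   0.77248048 -0.38622763 -0.23511593] 43.68093288721753 259.1521581489643 185.5116117569353
{'time': 0.1, 'joint_pos': array([ 1.14537366e+00,  3.51156605e-01,  1.65233819e+00,  2.41208984e-05,
        1.13905377e+00, -8.45957076e-02]), 'joint_vel': array([-0.00047   , -0.00039227, -0.00179443,  0.00019091, -0.00016422,
        0.0004374 ]), 'effort': array([-2.81076454e-04, -4.98035502e+01, -2.85700911e+01,  6.99569634e-02,
        2.40738946e-02, -1.52584437e-05]), 'ee_pos': array([183.70376999, 518.12909272, 236.97767195]), 'eef_rot': array([ 1.69594815e-01,  9.85513760e-01, -4.59734393e-04, -1.31163005e-04]), 'force': array([-3.60657213e-01,  5.96900292e-05, -2.68408870e-02]), 'ft_torque': array([-0.00245609, -0.02397639,  0.00241511]), 'finger_force': 0.0, 'opening': 1.002043599926058}
```

View pics/t0b.png

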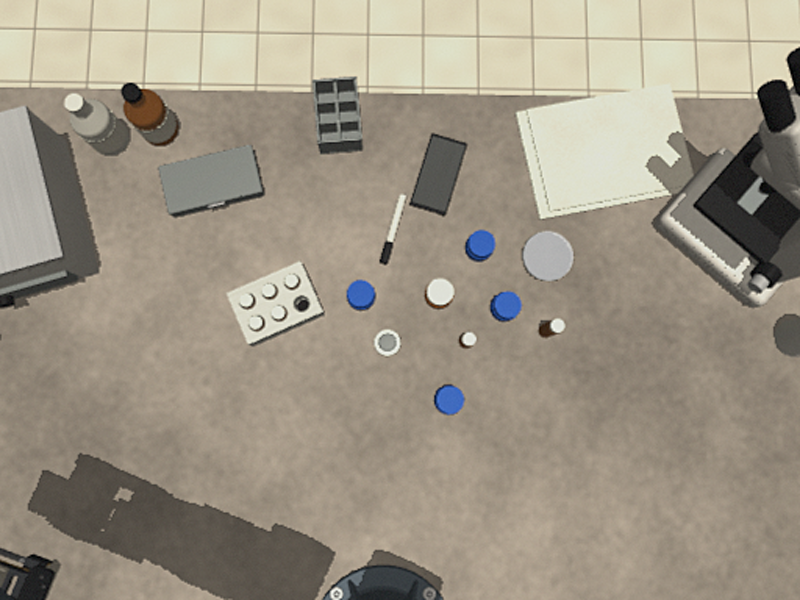

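View pics/s0b.png

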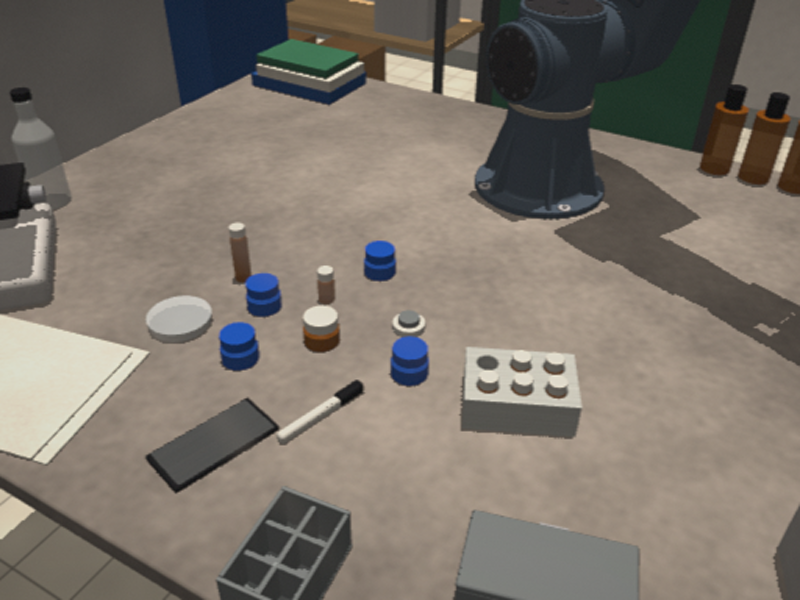

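The top view (800x600) shows the button at about (387,343), the stray cap at (469,340), the rack's gap at (302,304), the tall bottle at (557,326), the jar at (440,293), and blue look-alikes. The scene view shows the button at (409,319), the stray cap at (326,271) and the gap at (487,362). I'll enlarge both.

```bash
sed -i "s/np.array(f\['rotation'\]).reshape(3,3)@d/Rot.from_quat(f['rotation']).apply(d)/; 1a from scipy.spatial.transform import Rotation as Rot" h.py
python3 - <<'E'
from h import *
a=load('t0');b=load('s0')
cv2.imwrite('pics/c1.png',cv2.resize(a['color'][165:240,140:320],None,fx=4.4,fy=4.4,interpolation=cv2.INTER_CUBIC))
cv2.imwrite('pics/c2.png',cv2.resize(b['color'][160:270,200:380],None,fx=4.4,fy=4.4,interpolation=cv2.INTER_CUBIC))
s=1.5625
for n,t,c,z in [('btn',(387,343),(409,319),22),('stray',(469,340),(326,271),55),('gap',(302,304),(487,362),50),('tall',(557,326),(237,229),95),('jar',(440,293),(320,315),45),('blueN',(361,295),(410,347),45),('blue2',(506,306),(263,283),45)]:
    print(n,px(a,t[0]/s,t[1]/s,z),px(b,c[0]/s,c[1]/s,z))
E
```

```text
btn [503.7  -6. ] [511.4  -0.7]
stray [ 507.4 -147. ] [ 511.4 -142. ]
gap [568.  142.2] [568.4 144.9]
tall [ 528.8 -290.3] [ 535.5 -284.1]
jar [590.4 -97.9] [592.4 -97.3]
blueN [585.5  40.3] [588.   43.1]
blue2 [ 568.5 -213.7] [ 572.6 -212. ]
```

View pics/c1.png

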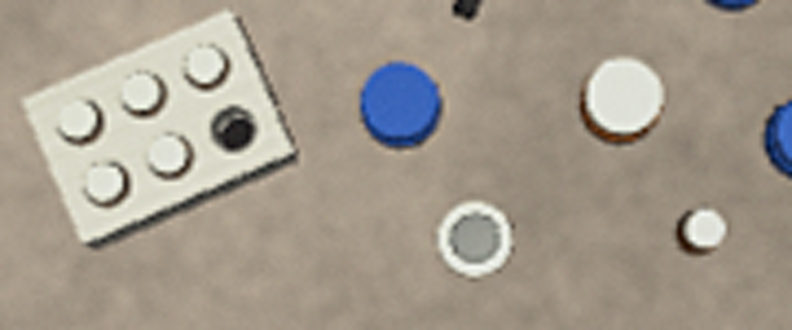

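View pics/c2.png

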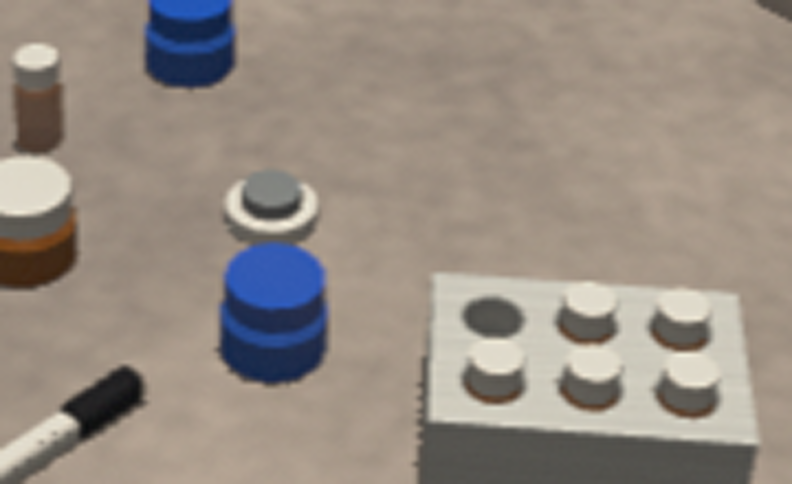

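In the crops, the button top is at (475,238) and (272,188), the stray cap at (705,230) and (36,55), and the gap mouth at (234,129) and (493,317).

```bash
python3 - <<'E'
from h import *
a=load('t0');b=load('s0')
s=4.4;A=lambda u,v,z:px(a,140+(u+.5)/s-.5,165+(v+.5)/s-.5,z)
B=lambda u,v,z:px(b,200+(u+.5)/s-.5,160+(v+.5)/s-.5,z)
print('btn',A(475,238,22),B(272,188,22))
print('stray',A(705,230,55),B(36,55,55))
print('gap',A(234,129,50),B(493,317,50))
for n,f,L in(('A',A,[(79,121),(143,92),(206,65),(106,184),(170,155)]),('B',B,[(688,369),(592,362),(496,356),(683,305),(590,299)])):
    c=np.array([f(u,v,65) for u,v in L]);print(n,c.tolist())
    M=np.array([[1,i,j] for i,j in[(0,0),(1,0),(2,0),(0,1),(1,1)]]); s_=np.linalg.lstsq(M,c,rcond=None)[0]; print(s_[1:],s_[0]+2*s_[1]+s_[2])
print(Rot.from_quat(arm.get_state()['eef_rot']).as_matrix().round(3))
E
```

```text
btn [506.   -5.7] [506.   -4.5]
stray [ 509.3 -146.1] [ 508.  -146.7]
gap [569.7 143.6] [568.4 144.9]
A [[571.7, 236.1], [589.9, 197.9], [607.0, 160.0], [533.4, 218.5], [551.4, 180.4]]
[[ 17.72       -38.06      ]
 [-38.27333333 -17.58      ]] [568.98 142.36]
B [[572.1, 237.4], [589.2, 199.9], [607.0, 162.4], [533.5, 220.9], [551.1, 183.3]]
[[ 17.48       -37.52      ]
 [-38.39333333 -16.56      ]] [568.52 145.82]
[[-0.942  0.334 -0.   ]
 [ 0.334  0.942 -0.001]
 [ 0.    -0.001 -1.   ]]
```

Both views agree to within about 2 mm: button (506,-5), stray cap (509,-146), gap (569,144). I'm moving above the button with the fingers shut.

{"fn": "carry_out", "kwargs": {"series": [[[0.322, -0.523, 0], [0, 0, 0]], [[0.322, -0.523, 0], [0, 0, 0]], [[0.322, -0.523, 0], [0, 0, 0]], [[0.322, -0.523, 0], [0, 0, 0]], [[0.322, -0.523, 0], [0, 0, 0]], [[0.322, -0.523, 0], [0, 0, 0]], [[0.322, -0.523, 0], [0, 0, 0]], [[0.322, -0.523, 0], [0, 0, 0]], [[0.322, -0.523, 0], [0, 0, 0]], [[0.322, -0.523, 0], [0, 0, 0]]], "claw": -1, "squeeze": 10}}

```text
time: 0.93
ee_pos: [402.7, 161.6, 237.5]
eef_rot: [0.17, 0.986, 0.0, 0.0]
force: [0.3, 0.1, -0.3]
opening: 0.332
finger_force: 0.0
```

{"fn": "carry_out", "kwargs": {"series": [[[0.1035, -0.167, 0], [0, 0, 0]], [[0.1035, -0.167, 0], [0, 0, 0]], [[0.1035, -0.167, 0], [0, 0, 0]], [[0.1035, -0.167, 0], [0, 0, 0]], [[0.1035, -0.167, 0], [0, 0, 0]], [[0.1035, -0.167, -0.16], [0, 0, 0]], [[0.1035, -0.167, -0.16], [0, 0, 0]], [[0.1035, -0.167, -0.16], [0, 0, 0]], [[0.1035, -0.167, -0.16], [0, 0, 0]], [[0.1035, -0.167, -0.16], [0, 0, 0]]]}}

```text
time: 1.77
ee_pos: [502.0, -3.2, 71.7]
eef_rot: [0.17, 0.985, -0.0, -0.005]
force: [-1.9, 0.0, -0.9]
opening: 0.003
finger_force: 0.0
```

```bash
python3 - <<'E'
from h import *
f=grab('wrist','w1'); s=arm.get_state(); print(s['ee_pos'],s['opening'],s['force'])
b=grab('scene','s1')
w=cv2.resize(f['color'],(400,300)); c=cv2.resize(b['color'][150:270,190:350],(400,300),interpolation=cv2.INTER_CUBIC)
cv2.imwrite('pics/m1.png',np.hstack([w,c]))
E
```

```text
[503.85918242  -3.3148694   75.17760974] 0.0037481338538388007 [0.07130859 0.24384707 1.11021256]
```

View pics/m1.png

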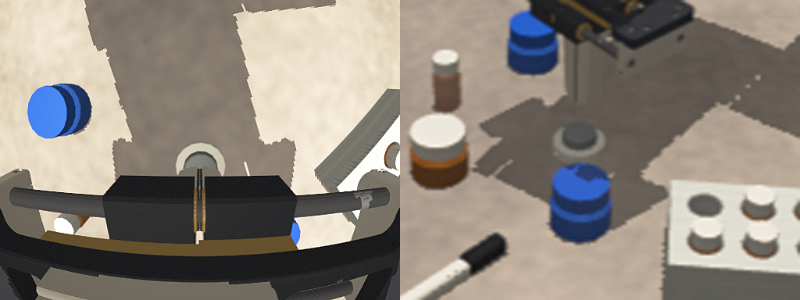

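The fingers are shut, and the scene view (right half) has the tips at (577,100), right over the button at (578,133). Pressing now.

{"fn": "carry_out", "kwargs": {"series": [[[0.002, -0.0015, -0.02], [0, 0, 0]], [[0.002, -0.0015, -0.03], [0, 0, 0]], [[0.002, -0.0015, -0.034], [0, 0, 0]], [[0.002, -0.0015, -0.037], [0, 0, 0]], [[0.002, -0.0015, -0.039], [0, 0, 0]], [[0.002, -0.0015, -0.041], [0, 0, 0]], [[0.002, -0.0015, -0.042], [0, 0, 0]], [[0.002, -0.0015, -0.042], [0, 0, 0]]]}}

```text
time: 2.53
ee_pos: [508.3, -4.9, 35.9]
eef_rot: [0.17, 0.986, 0.0, 0.001]
force: [1.3, 0.9, 4.7]
opening: 0.003
finger_force: 2.1
```

{"fn": "carry_out", "kwargs": {"series": [[[0, 0, -0.001], [0, 0, 0]], [[0, 0, -0.001], [0, 0, 0]], [[0, 0, -0.002], [0, 0, 0]], [[0, 0, -0.002], [0, 0, 0]], [[0, 0, -0.002], [0, 0, 0]], [[0, 0, -0.002], [0, 0, 0]]]}}

```text
time: 3.03
ee_pos: [508.4, -5.0, 34.8]
eef_rot: [0.17, 0.986, 0.0, 0.001]
force: [-3.9, 0.5, 21.0]
opening: 0.005
finger_force: 10.5
```

It's bottomed out: 21 N at z 34.8. Now I'll lift straight up, then cross toward the stray vial.

{"fn": "carry_out", "kwargs": {"series": [[[0, 0, 0.01], [0, 0, 0]], [[0, 0, 0.03], [0, 0, 0]], [[0, 0, 0.07], [0, 0, 0]], [[0, 0, 0.11], [0, 0, 0]], [[0, 0, 0.13], [0, 0, 0]], [[0, -0.04, 0.13], [0, 0, 0]], [[0, -0.08, 0.13], [0, 0, 0]], [[0, -0.115, 0.13], [0, 0, 0]], [[0, -0.141, 0.13], [0, 0, 0]], [[0, -0.141, 0.13], [0, 0, 0]]]}}

```text
time: 3.87
ee_pos: [507.5, -149.8, 163.5]
eef_rot: [0.171, 0.985, -0.0, 0.0]
force: [-0.3, 0.9, -0.0]
opening: 0.005
finger_force: 0.0
```

```bash
python3 - <<'E'
from h import *
b=grab('scene','s2'); s=arm.get_state(); print(s['ee_pos'],s['force'])
cv2.imwrite('pics/m2.png',cv2.resize(b['color'][100:250,160:360],(800,600),interpolation=cv2.INTER_CUBIC))
E
```

```text
[ 507.38247521 -147.78723878  163.28534451] [0.31058604 0.90253967 0.47063084]
```

View pics/m2.png

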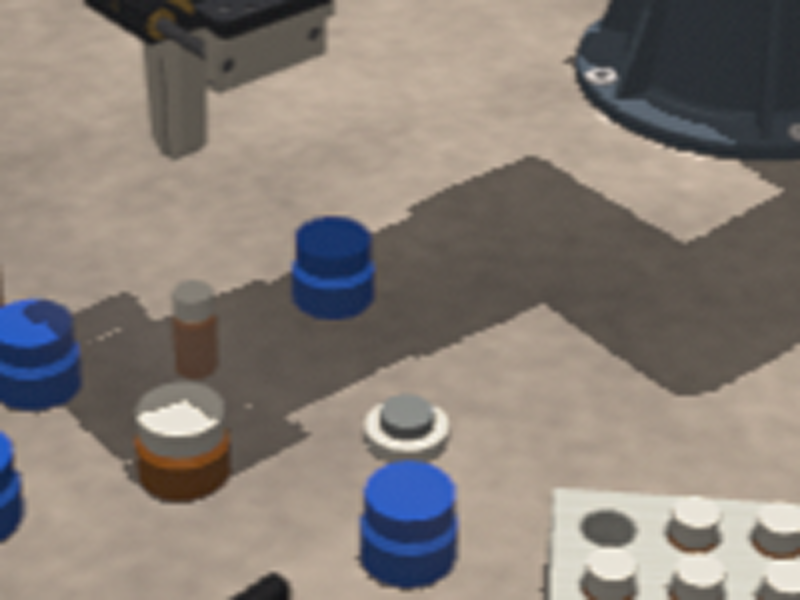

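The button has come back up, and the tips hang over the stray cap (193,290 in the crop). I'll lower to about 24 mm above the cap and dwell there.

{"fn": "carry_out", "kwargs": {"series": [[[0.001, 0.001, -0.02], [0, 0, 0]], [[0.001, 0.001, -0.04], [0, 0, 0]], [[0.001, 0.001, -0.055], [0, 0, 0]], [[0.001, 0.001, -0.063], [0, 0, 0]], [[0.001, 0.001, -0.065], [0, 0, 0]], [[0.001, 0.001, -0.065], [0, 0, 0]], [[0.001, 0.001, -0.065], [0, 0, 0]], [[0.001, 0.001, -0.065], [0, 0, 0]], [[0.001, 0.001, -0.065], [0, 0, 0]], [[0.001, 0.001, -0.065], [0, 0, 0]]]}}

```text
time: 4.75
ee_pos: [509.0, -145.0, 99.0]
eef_rot: [0.17, 0.986, -0.0, 0.0]
force: [-0.3, 0.2, 0.1]
opening: 0.002
finger_force: 0.0
```

{"fn": "carry_out", "kwargs": {"series": [[[0, 0, 0], [0, 0, 0]], [[0, 0, 0], [0, 0, 0]], [[0, 0, 0], [0, 0, 0]], [[0, 0, 0], [0, 0, 0]], [[0, 0, 0], [0, 0, 0]], [[0, 0, 0], [0, 0, 0]], [[0, 0, 0], [0, 0, 0]], [[0, 0, 0], [0, 0, 0]], [[0, 0, 0], [0, 0, 0]], [[0, 0, 0], [0, 0, 0]]]}}

```text
time: 5.58
ee_pos: [508.7, -144.9, 98.4]
eef_rot: [0.17, 0.986, -0.0, -0.0]
force: [0.4, -0.0, -0.5]
opening: 0.007
finger_force: 0.0
```

{"fn": "carry_out", "kwargs": {"series": [[[0, 0, 0], [0, 0, 0]], [[0, 0, 0], [0, 0, 0]], [[0, 0, 0], [0, 0, 0]], [[0, 0, 0], [0, 0, 0]], [[0, 0, 0], [0, 0, 0]], [[0, 0, 0], [0, 0, 0]], [[0, 0, 0], [0, 0, 0]], [[0, 0, 0], [0, 0, 0]], [[0, 0, 0], [0, 0, 0]], [[0, 0, 0], [0, 0, 0]]]}}

```text
time: 6.42
ee_pos: [508.8, -145.0, 98.4]
eef_rot: [0.17, 0.986, -0.0, 0.0]
force: [-0.4, -0.3, -0.8]
opening: 0.005
finger_force: 0.0
```

{"fn": "carry_out", "kwargs": {"series": [[[0, 0, 0], [0, 0, 0]], [[0, 0, 0], [0, 0, 0]], [[0, 0, 0], [0, 0, 0]], [[0, 0, 0], [0, 0, 0]], [[0, 0, 0], [0, 0, 0]], [[0, 0, 0], [0, 0, 0]], [[0, 0, 0], [0, 0, 0]], [[0, 0, 0], [0, 0, 0]], [[0, 0, 0], [0, 0, 0]], [[0, 0, 0], [0, 0, 0]]]}}

```text
time: 7.25
ee_pos: [508.7, -145.0, 98.4]
eef_rot: [0.17, 0.986, -0.0, 0.0]
force: [0.2, -0.3, 0.6]
opening: 0.005
finger_force: 0.0
```

```bash
python3 - <<'E'
from h import *
b=grab('scene','s3'); s=arm.get_state(); print(s['time'],s['ee_pos'],s['force'])
w=grab('wrist','w3')['color']
cv2.imwrite('pics/m3.png',np.hstack([cv2.resize(w,(400,300)),cv2.resize(b['color'][120:210,160:280],(400,300),interpolation=cv2.INTER_CUBIC)]))
E
```

```text
7.3 [ 508.7418138  -144.92953788   98.42268683] [-0.45634515  0.46062996 -0.77727328]
```

View pics/m3.png

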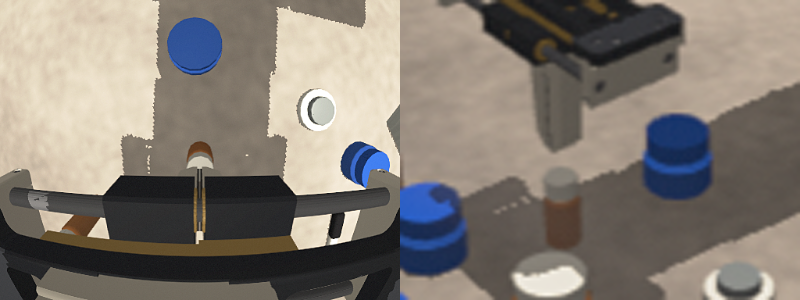

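The tips are centred about 24 mm above the stray's cap and held there over 2 s. I'll rise and cross to the hole.

{"fn": "carry_out", "kwargs": {"series": [[[0, 0, 0.03], [0, 0, 0]], [[0, 0, 0.07], [0, 0, 0]], [[0, 0, 0.1], [0, 0, 0]], [[0, 0, 0.11], [0, 0, 0]], [[0.008, 0.038, 0.11], [0, 0, 0]], [[0.016, 0.077, 0.11], [0, 0, 0]], [[0.024, 0.115, 0.11], [0, 0, 0]], [[0.032, 0.154, 0.11], [0, 0, 0]], [[0.04, 0.193, 0.11], [0, 0, 0]], [[0.048, 0.231, 0.11], [0, 0, 0]]]}}

```text
time: 8.18
ee_pos: [556.6, 88.1, 208.0]
eef_rot: [0.17, 0.986, -0.0, -0.0]
force: [0.0, -1.7, 0.7]
opening: 0.007
finger_force: 0.0
```

{"fn": "carry_out", "kwargs": {"series": [[[0.008, 0.038, 0], [0, 0, 0]], [[0.012, 0.056, 0], [0, 0, 0]], [[0.012, 0.058, 0], [0, 0, 0]], [[0.012, 0.058, 0], [0, 0, 0]], [[0.012, 0.058, 0], [0, 0, 0]], [[0.012, 0.058, -0.03], [0, 0, 0]], [[0.012, 0.058, -0.05], [0, 0, 0]], [[0.012, 0.058, -0.05], [0, 0, 0]], [[0.012, 0.058, -0.05], [0, 0, 0]]]}}

```text
time: 8.93
ee_pos: [568.4, 142.8, 158.2]
eef_rot: [0.17, 0.985, -0.0, -0.001]
force: [-0.8, 0.1, 0.2]
opening: 0.006
finger_force: 0.0
```

```bash
python3 - <<'E'
from h import *
b=grab('scene','s4'); s=arm.get_state(); print(s['time'],s['ee_pos'],s['force'])
w=grab('wrist','w4')['color']
cv2.imwrite('pics/m4.png',np.hstack([cv2.resize(w,(400,300)),cv2.resize(b['color'][140:290,240:440],(400,300),interpolation=cv2.INTER_CUBIC)]))
E
```

```text
8.9833 [569.1126673  143.17429429 159.31332438] [0.24644826 0.41900238 0.33829359]
```

View pics/m4.png

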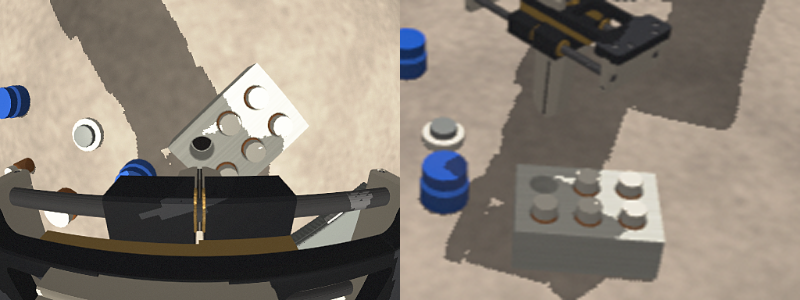

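The tips (547,113) are over the empty hole (545,185). I'll lower to about 26 mm above the mouth and hold.

{"fn": "carry_out", "kwargs": {"series": [[[0, 0.001, -0.02], [0, 0, 0]], [[0, 0.001, -0.04], [0, 0, 0]], [[0, 0.001, -0.055], [0, 0, 0]], [[0, 0.001, -0.062], [0, 0, 0]], [[0, 0.001, -0.063], [0, 0, 0]], [[0, 0.001, -0.063], [0, 0, 0]], [[0, 0.001, -0.063], [0, 0, 0]], [[0, 0.001, -0.063], [0, 0, 0]], [[0, 0.001, -0.063], [0, 0, 0]], [[0, 0.001, -0.063], [0, 0, 0]]]}}

```text
time: 9.87
ee_pos: [569.0, 145.1, 96.0]
eef_rot: [0.17, 0.986, 0.0, 0.0]
force: [0.2, -0.1, -0.1]
opening: 0.009
finger_force: 0.0
```

{"fn": "carry_out", "kwargs": {"series": [[[0, 0, 0], [0, 0, 0]], [[0, 0, 0], [0, 0, 0]], [[0, 0, 0], [0, 0, 0]], [[0, 0, 0], [0, 0, 0]], [[0, 0, 0], [0, 0, 0]], [[0, 0, 0], [0, 0, 0]], [[0, 0, 0], [0, 0, 0]], [[0, 0, 0], [0, 0, 0]], [[0, 0, 0], [0, 0, 0]], [[0, 0, 0], [0, 0, 0]]]}}

```text
time: 10.7
ee_pos: [568.8, 145.0, 95.4]
eef_rot: [0.17, 0.986, -0.0, 0.0]
force: [-0.1, 0.4, 0.9]
opening: 0.005
finger_force: 0.0
```

{"fn": "carry_out", "kwargs": {"series": [[[0, 0, 0], [0, 0, 0]], [[0, 0, 0], [0, 0, 0]], [[0, 0, 0], [0, 0, 0]], [[0, 0, 0], [0, 0, 0]], [[0, 0, 0], [0, 0, 0]], [[0, 0, 0], [0, 0, 0]], [[0, 0, 0], [0, 0, 0]], [[0, 0, 0], [0, 0, 0]], [[0, 0, 0], [0, 0, 0]], [[0, 0, 0], [0, 0, 0]]]}}

```text
time: 11.53
ee_pos: [568.7, 145.1, 95.4]
eef_rot: [0.17, 0.986, 0.0, -0.0]
force: [0.0, 1.0, -0.8]
opening: 0.006
finger_force: 0.0
```

{"fn": "carry_out", "kwargs": {"series": [[[0, 0, 0], [0, 0, 0]], [[0, 0, 0], [0, 0, 0]], [[0, 0, 0], [0, 0, 0]], [[0, 0, 0], [0, 0, 0]], [[0, 0, 0], [0, 0, 0]], [[0, 0, 0], [0, 0, 0]], [[0, 0, 0], [0, 0, 0]], [[0, 0, 0], [0, 0, 0]], [[0, 0, 0], [0, 0, 0]], [[0, 0, 0], [0, 0, 0]]]}}

```text
time: 12.37
ee_pos: [568.7, 145.1, 95.4]
eef_rot: [0.17, 0.986, 0.0, 0.0]
force: [0.5, 0.5, 0.8]
opening: 0.003
finger_force: 0.0
```

```bash
python3 - <<'E'
from rig import arm
s=arm.get_state(); print(s['time'],s['ee_pos'],s['force']); print(arm.finish_job())
E
```

```text
12.3667 [568.74301913 145.06375807  95.44973413] [0.47950238 0.54613146 0.78160979]
the job is handed in; nothing more can be done
None
```

I pressed the call button fully down and it came back up, then pointed at the stray vial and the rack's empty hole for over 2 s each, touching nothing else; the job was handed in at 12.4 s, still pointing at the hole, with no verdict returned.

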